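Unclip a weld plate and tip it upright against the fence

ROBOT

A 6-joint arm with a two-finger parallel gripper is mounted at the origin on a cart in front of the work surface, level with it; the furniture and walls round the work are solid. World frame = base frame: x ahead of the robot, y to its left, z up, the work surface at z = 0. Lengths are in m, angles in rad, forces in N, time in s.
With the tool pointing down it reaches from about 0.375 to 0.9 m from the base axis. Payload 3.1 kg.
Tool frame: the origin (TCP) lies at the very end of the fingers, on their centre line; the grasp point (between the pads) lies 19 mm behind it (grip_depth is the distance from the TCP to the grasp point, in m); z points along the fingers, y is the line along which they close (so a half turn about z gives the same grasp; the last joint's range is limited). The gripper opens to 85 mm and grips with 20 to 120 N. Pads are 22 mm wide; open, the fingers measure 114 mm over their backs; the gripper's body (76 mm by 85 mm) begins 54 mm behind the grasp point. The pads swing forward as they close: fully open they stand 13 mm farther back than shut.
Start: joints at [1.058, 0.527, 1.433, -0, 1.181, -0.178], TCP at [0.205, 0.59, 0.205] pointing down, gripper open.
Joint ranges: [-3.08, 3.08], [-0.75, 2.2], [0.22, 2.44], [-1.43, 4.57], [0, 2.65], [-2.85, 2.85]. Speed limits (rad/s): [2.79, 2.79, 3.14, 3.14, 3.14, 3.14].

INTERFACE

Orientations are given as a unit quaternion [x, y, z, w].
In Python, from station import * gives the robot as it stands.
- The arm moves only by the tool apply_moves, never from a script. Its argument "plan" is a list of rows, each a list of 7 numbers: the shift along the tool's x, y, z in m, then the turn, a rotation vector about the tool's x, y, z in rad, then the gripper command: -1 is fully open, 1 is shut, values between are in proportion. In form: [[dx, dy, dz, wx, wy, wz, jaw], ...]. A call has 1 to 8 rows; each row shifts and turns the commanded pose from where the row before left it, along the tool's axes as they then stand; what a row does not reach is not made up. A row lasts 1/8 s, in which the tool goes at most 62.5 mm and 10.7 degrees, less where a joint would pass 70% of its speed; a pose out of reach is approached as far as the arm can. A call is refused whole if a number of a shift passes 0.0625 or a number of a turn 0.188, either way. A call with a gripper value outside its range is refused whole. The fingers move at their own pace and stop on an object; "force" is the grip in N (left out, the last holds). Time passes only in rows, so rows that do not move let the fingers close. It gives the time, the measured TCP pose, the force, the opening and the grip force at its end, in the units of the state.
- sense(): the state, without advancing time (a new reading comes with each control period).
- snapshot(name): name is "scene" or "top"; returns the picture (400x640x3 uint8, red, green, blue); there is no depth.
- calibration(name): a dict with "camera_matrix" (3x3 intrinsics, pixels), "R" (3x3) and "t" (3): a world point X has camera coordinates R X + t. Camera axes: x right, y down, z forward; pixel columns grow to the right and rows downward; lengths in m; the calibration is good to about 2 mm. A picture is of the moment at which its call begins. calibration takes no time and is no camera call.
- sign_off(): hands the job in; it is judged then, once.
The state is a dict: "t": time; "q": joint angles; "qd": joint speeds; "tau": joint torques, N m; "tcp_pos": TCP position; "tool_rot": TCP orientation; "force": force on the tool from outside, world axes, zero at the start; "ft_torque": the same for the moment, N m; "finger_gap": opening from 0.0 (shut) to 1.0 (fully open); "gripper_force": force on a finger pad.
Only numpy, scipy, OpenCV 4.12 (cv2) and the standard library are available. Lean on these libraries where they do the work, as an engineer would, in place of code of your own. Each camera call takes 0.05 s, during which the arm holds its last target. There are 200 camera calls.

TASK

Get the aluminium plate ready for welding its edge: first pinch the two black tabs of the orange hold-down clip to free it, lift it out of its socket and put it in the green tray. Then push the plate against the blue fence and tip it up, so that it pivots on its fence-side edge and is left standing upright on the rest, flat against the fence. Leave the bottle, loupe, collets, sleeve, setup block, ring gauge and parts tin where they are.

Things in the scene. Friction and masses are not known exactly. Their poses are not given: they have to be found in the camera images.
- fixture: Fixed welding fixture with a blue fence. Origin on the table under its middle; its x runs along the fence, z up, y points to the fence. Fence: face at y = 50 mm, x from -56 to 56, 14 mm thick, top at z = 145, gussets behind to y = 87. Dark rest for the plate, top at z = 50: two rails, 16 mm wide, centred at x = -42 and 42, from y = -45 to the fence, joined by a solid crossbeam from y = 5 to the fence.
- fence_foot (a point): Middle of the line where the fence's face meets the top of the rest (fixture x 0, y 50, z 50 mm): the line on which the plate's edge pivots. Axes as the fixture's.
- opening (a point): Middle of the 68 mm wide gap between the rails' front ends (fixture x 0, y -45, z 25 mm). The gap is clear down to the table and back to y = 5 mm, so fingers pointing down and towards the fence get under the plate's front edge from the -y side.
- socket (a point): Centre of the top (z = 64 mm) of the grey clip socket, at the fixture's -x end (fixture x -86, y -10 mm). The socket block is 54 mm (x) x 56 mm (y) and reaches up from the table.
- plate: Loose aluminium plate, about 0.3 kg, 96 mm (x, along the fence) x 100 mm (y, towards the fence) x 12 mm (z), origin at its centre. It starts flat on the rails, 5 to 26 mm short of the fence and turned up to 3 degrees, its -x edge under the clip's tongue. Flat against the fence it overhangs the rails by 5 mm. Upright and flush its centre is at fixture y = 44, z = 100 mm, its front edge on top.
- plate_front (a point): Middle of the plate's front edge face (plate y = -50 mm, half-way through the thickness): the edge away from the fence, which rises as the plate is tipped.
- clip_grip (a point): Loose orange hold-down clip (74 g): point mid-way between its two black tabs, where to pinch; 26 mm above the socket's top, 48 above the clip's foot, 14 below the tabs' tops. Tabs: 36 mm over their outer faces along the clip's y, 22 wide along x, free from 12 mm below this point up. Squeezed, each slides in 5 mm (2 to 5 N), which unlocks the clip; it is out of the socket after a 25 mm lift straight up.
- clip_tongue (a point): Tip of the clip's orange tongue, on its underside: 50 mm along the clip's +x from clip_grip and 26 mm below it. The tongue is 20 mm wide and 6 mm thick and lies over the plate's -x edge. The clip's foot is flat, 24 x 40 mm, and it stands by itself; its tongue then clears the tray's rim.
- tray: Fixed open green tray, outside 84 mm (x) x 115 mm (y), 22 mm high, 4 mm walls and floor; origin under its centre, on the table.
- bottle: Bystander: white solvent bottle with a red nozzle, 47 mm across, 118 mm tall, standing; origin under its centre. Not to be shifted by more than 30 mm.
- gauge: Bystander: grey steel setup block with holes, 66 x 84 x 25 mm, lying flat; origin under its centre. Not to be shifted by more than 30 mm.
- ring: Bystander: steel ring gauge, 49 mm across, 15 mm high, lying on the setup block; origin under its centre. Not to be shifted by more than 30 mm.
- loupe: Bystander: black loupe, 33 mm across, 30 mm tall, standing behind the fence; origin under its centre. Not to be shifted by more than 30 mm.
- collet_a: Bystander: steel collet, 26 mm across, 34 mm tall, standing behind the fence; origin under its centre. Not to be shifted by more than 30 mm.
- collet_b: Bystander: steel collet, 29 mm across, 36 mm tall, standing near the table's front edge; origin under its centre. Not to be shifted by more than 30 mm.
- tin: Bystander: round grey parts tin with a lid, 53 mm across, 22 mm high; origin under its centre. Not to be shifted by more than 30 mm.
- sleeve: Bystander: steel sleeve, 25 mm across, 30 mm tall, standing on the table near the clip socket, on the side away from the fence; origin under its centre. Not to be shifted by more than 30 mm.

How it is judged:
By the outcome, as a careful person would: the job done as asked, in the order asked, and still so for the second after the job is handed in, with the robot touching nothing.
It also fails if it takes over 53 s, if anything falls off the work surface, if the arm or the gripper's body presses on something with over 40 N, if the wrist force passes 120 N, or if a joint passes its speed limit or range.

## Working session

There is one attempt and no reset: what is moved stays moved. The work goes in short steps, Python scripts to look and compute and a tool call to move; the robot and the scene stay as the last step left them, time stands still between calls to the robot, and variables do not carry over. Pictures are saved under pics/ and viewed, at most 10 in all, crops included, and the job is handed in when it is done.

Besides the shell and the picture viewer there is one more tool, called after "Emit:" by a JSON object that holds its "method" and its "body". apply_moves: Moves the arm, as the interface text tells. Its arguments: {"type":"object","properties":{"plan":{"type":"array"},"force":{"type":"number"}},"required":["plan"]}

```bash
mkdir -p pics; ls
python3 - <<'E'
from station import *
import cv2
for n in("scene","top"):
    im=snapshot(n); cv2.imwrite(f"pics/{n}0.png",im[:,:,::-1]); c=calibration(n); print(n,c["camera_matrix"],c["R"],c["t"])
s=sense();print(s)
E
```

```text
pics
scene [[513.43640657   0.         317.78798606]
 [  0.         513.43640657 206.33145995]
 [  0.           0.           1.        ]] [[ 0.69102709 -0.72257712 -0.01907549]
 [-0.36442582 -0.32548047 -0.87250002]
 [ 0.62423985  0.60987275 -0.48824158]] [-0.27657835  0.31956768  0.76907155]
top [[436.98204696   0.         318.41798634]
 [  0.         436.98204696 199.10076273]
 [  0.           0.           1.        ]] [[-0.02057683 -0.99974305  0.00950895]
 [-0.98056896  0.01832445 -0.19531702]
 [ 0.19509259 -0.01334319 -0.98069406]] [0.11664835 0.55233661 1.21369647]
{'t': 0.1, 'q': array([ 1.05850032e+00,  5.28381566e-01,  1.43377140e+00, -2.30142917e-05,
        1.18139086e+00, -1.78506826e-01]), 'qd': array([-2.36111165e-05, -1.63338153e-03, -2.85247029e-03, -1.15436727e-03,
        2.76486664e-03,  5.85733901e-04]), 'tau': array([ 1.61443941e-04, -4.43306386e+01, -1.78586411e+01, -2.00337527e-04,
        3.79418416e-03,  1.04881543e-07]), 'tcp_pos': array([0.20440512, 0.58989987, 0.20452726]), 'tool_rot': array([ 1.66116498e-01,  9.86105652e-01, -9.21566811e-04, -3.20294249e-04]), 'force': array([-0.12718184, -0.68125612, -0.38955281]), 'ft_torque': array([-0.03824812,  0.0368276 , -0.03213073]), 'gripper_force': 0.0, 'finger_gap': 1.0029965927645375}
```

View pics/scene0.png

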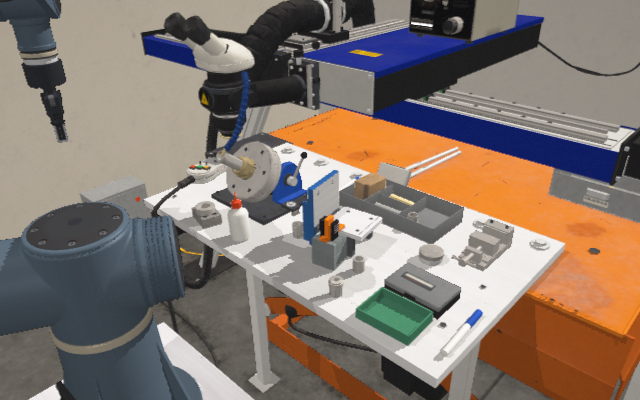

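View pics/top0.png

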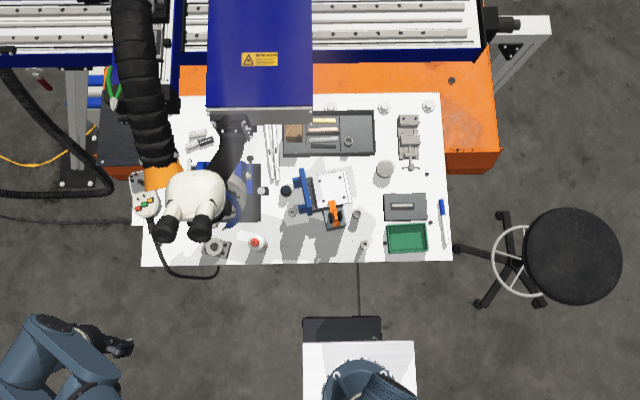

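The scene view shows the fence with clip near (330,235) and tray at (395,315). In the top view, the fence is at (305,190), the plate at (335,188), the clip at (335,212) and the tray at (407,238). Next I'll look at enlarged crops.

Run:
```python
import cv2
im=cv2.imread("pics/top0.png")[155:265,280:440]; cv2.imwrite("pics/topc.png",cv2.resize(im,None,fx=5,fy=5,interpolation=cv2.INTER_CUBIC))
im=cv2.imread("pics/scene0.png")[160:280,280:440]; cv2.imwrite("pics/scenec.png",cv2.resize(im,None,fx=5,fy=5,interpolation=cv2.INTER_CUBIC))
```

```text
(no output)
```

View pics/topc.png

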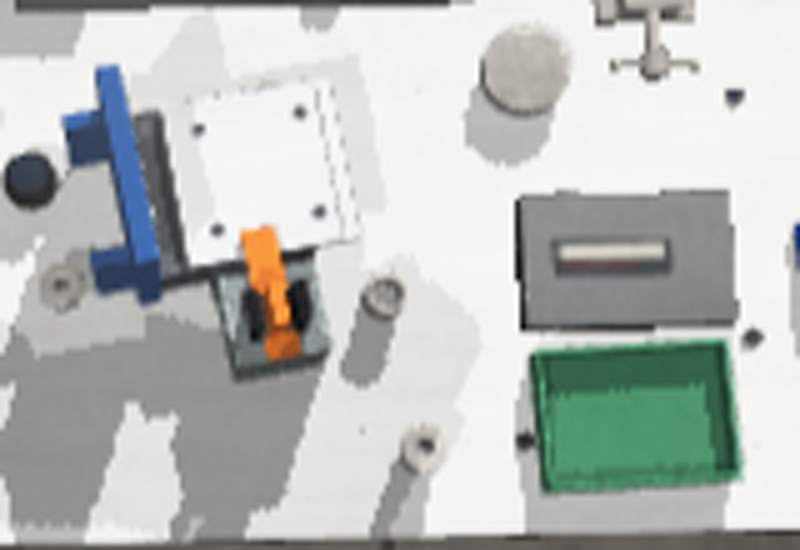

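View pics/scenec.png

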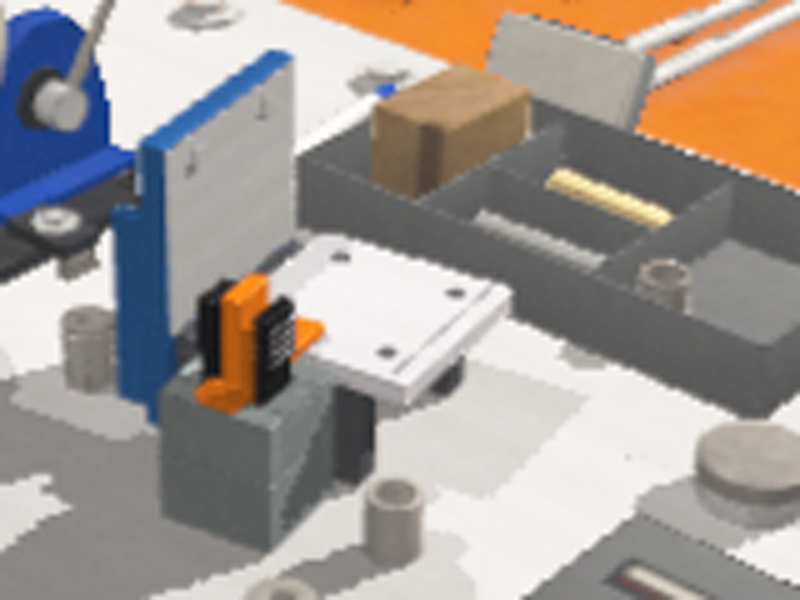

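Fence top face edge in the top crop runs (119,66)–(160,292). The plate's right edge runs (333,78)–(358,240), socket top corners are (210,278), (238,380), (328,352) and (312,245), and the tray and bystanders are clear.

```bash
cat > h.py <<'E'
import numpy as np, cv2
from station import *
from scipy.spatial.transform import Rotation as Ro
def ray(n,p):
    c=calibration(n); d=c["R"].T@np.linalg.inv(c["camera_matrix"])@np.array([p[0],p[1],1.]); return -c["R"].T@c["t"],d
def onz(n,p,z):
    o,d=ray(n,p); return o+d*(z-o[2])/d[2]
def tri(a,b):
    (o1,d1),(o2,d2)=ray("top",a),ray("scene",b)
    k=np.linalg.lstsq(np.c_[d1,-d2],o2-o1,rcond=None)[0]; P,Q=o1+k[0]*d1,o2+k[1]*d2
    return (P+Q)/2,np.linalg.norm(P-Q)
T=lambda u,v:(280+u/5-.4,155+v/5-.4)
S=lambda u,v:(280+u/5-.4,160+v/5-.4)
E
python3 - <<'E'
from h import *
np.set_printoptions(precision=4,suppress=True)
print("fence tri near",*tri(T(160,292),S(167,152)),"far",*tri(T(119,66),S(293,55)))
n,f=onz("top",T(160,292),.145),onz("top",T(119,66),.145); print(n,f,np.linalg.norm(n-f))
n2,f2=onz("scene",S(167,152),.145),onz("scene",S(293,55),.145); print(n2,f2,np.linalg.norm(n2-f2))
for nm,a,b in(("top",n,f),("scene",n2,f2)):
    d=f-n if nm=="top" else f2-n2; y=np.arctan2(d[1],d[0]); ex=np.array([np.cos(y),np.sin(y)]); ey=np.array([-ex[1],ex[0]])
    m=((a+b)/2)[:2]; o=m-.05*ey; print(nm,"yaw",np.degrees(y),"o",o,"socket",o-.086*ex-.010*ey)
sc=[onz("top",T(*p),.064) for p in((210,278),(238,380),(328,352),(312,245))]; print("socket top",np.mean(sc,0),[np.linalg.norm(sc[i]-sc[i-1]) for i in range(4)],np.degrees(np.arctan2(*(sc[0]-sc[1])[1::-1])))
sc=[onz("scene",S(*p),.064) for p in((160,385),(272,425),(335,375))]; print("socket scene",(sc[0]+sc[2])/2,np.linalg.norm(sc[0]-sc[1]),np.linalg.norm(sc[1]-sc[2]))
for nm,F,pts in(("top",T,((333,78),(358,240),(188,262),(168,100))),("scene",S,((510,292),(405,388)))):
    P=[onz(nm,F(*p),.062) for p in pts]; print("plate",nm,np.array(P)[:,:2],np.linalg.norm(P[0]-P[1]),np.degrees(np.arctan2(*(P[0]-P[1])[1::-1])))
for nm,p,z in(("sleeve",(383,295),.03),("colB",(422,445),.036)): print(nm,onz("top",T(*p),z))
P=np.array([onz("top",T(*p),.022) for p in((528,352),(724,340),(742,480),(546,492))]);print("tray",P,P.mean(0),np.linalg.norm(P[0]-P[1]),np.linalg.norm(P[1]-P[2]))
P=np.array([onz("top",T(*p),.104) for p in((257,310),(299,305))]);print("tabs",P)
E
```

```text
fence tri near [0.5044 0.1207 0.1486] 0.016084638063102258 far [0.6244 0.146  0.1449] 0.0004225339791156198
[0.4989 0.126  0.145 ] [0.6242 0.1462 0.145 ] 0.12687215672194246
[0.5167 0.1217 0.145 ] [0.6243 0.1457 0.145 ] 0.11032453226335465
top yaw 9.14301144106884 o [0.5695 0.0867] socket [0.4862 0.0632]
scene yaw 12.607189787231667 o [0.5814 0.0849] socket [0.4997 0.0564]
socket top [0.4987 0.0625 0.064 ] [np.float64(0.061745216570092576), np.float64(0.060781237899441225), np.float64(0.053752492664048704), np.float64(0.06251903560354052)] 13.893733726246854
socket scene [0.4998 0.0603 0.064 ] 0.05631949482739805 0.046666500980856764
plate top [[0.6375 0.0229]
 [0.5409 0.0117]
 [0.5299 0.1099]
 [0.626  0.1196]] 0.09726276677714008 6.626160003766436
plate scene [[0.6347 0.0247]
 [0.5419 0.0089]] 0.09408825157800867 9.67264470327113
sleeve [ 0.5138 -0.0047  0.03  ]
colB [ 0.4247 -0.0233  0.036 ]
tray [[ 0.4794 -0.0897  0.022 ]
 [ 0.4843 -0.2059  0.022 ]
 [ 0.4019 -0.2108  0.022 ]
 [ 0.3972 -0.096   0.022 ]] [ 0.4407 -0.1506  0.022 ] 0.11628045056074443 0.08256726239057649
tabs [[0.4946 0.0727 0.104 ]
 [0.497  0.0494 0.104 ]]
```

Run:
```python
from h import *
np.set_printoptions(precision=4,suppress=True)
t=cv2.imread("pics/top0.png").astype(int); s=cv2.imread("pics/scene0.png").astype(int)
# top view: fence blue right boundary per row, subpixel by blueness (B-R)
def edge(p,thr):   # last crossing from >thr to below
    i=np.where((p[:-1]>=thr)&(p[1:]<thr))[0]
    return None if len(i)==0 else i[-1]+(p[i[-1]]-thr)/(p[i[-1]]-p[i[-1]+1])
pts=[]
for r in range(171,206):
    p=(t[r,295:318,0]-t[r,295:318,2]); e=edge(p,p.max()/2+3)
    if e is not None: pts.append((295+e,r))
pts=np.array(pts); W=np.array([onz("top",p,.145)[:2] for p in pts])
l=cv2.fitLine(W.astype(np.float32),cv2.DIST_HUBER,0,1e-4,1e-4).ravel(); print("fence top-edge line yaw",np.degrees(np.arctan(l[1]/l[0])),"pt",l[2:],"y at x=.57",l[3]+(.57-l[2])*l[1]/l[0])
# scene: blue strip lower boundary per column between corners (top strip to face)
pts=[]
for c in range(316,336):
    col=s[165:200,c]; p=col[:,0]-col[:,2]; e=edge(p,p.max()/2+5)
    if e is not None: pts.append((c,165+e))
W=np.array([onz("scene",p,.145)[:2] for p in pts])
l=cv2.fitLine(W.astype(np.float32),cv2.DIST_HUBER,0,1e-4,1e-4).ravel(); print("scene yaw",np.degrees(np.arctan(l[1]/l[0])),"y at x=.57",l[3]+(.57-l[2])*l[1]/l[0])
# orange mask
for n,im in(("top",t),("scene",s)):
    m=((im[:,:,2]>170)&(im[:,:,1]>70)&(im[:,:,1]<160)&(im[:,:,0]<70)).astype(np.uint8)
    k=m[190:232,320:350] if n=="top" else m[205:250,312:350]
    o=(320,190) if n=="top" else (312,205)
    print(n); print("\n".join("".join(".#"[v] for v in r)+f" {i+o[1]}" for i,r in enumerate(k)),"col0",o[0])
# plate right edge and left edge by gray in top
g=t.mean(2)
for r in (172,180,188,196,202): print(r,g[r,300:356].astype(int).tolist())
```

```text
fence top-edge line yaw 11.029425 pt [0.5638 0.135 ] y at x=.57 0.13616368
scene yaw 10.998279 y at x=.57 0.13389595
top
.............................. 190
.............................. 191
.............................. 192
.............................. 193
.............................. 194
.............................. 195
.............................. 196
.............................. 197
.............................. 198
.............................. 199
.............................. 200
...........###................ 201
........######................ 202
.........######............... 203
.........######............... 204
.........######............... 205
.........#######.............. 206
.........#######.............. 207
..........#######............. 208
..........#######............. 209
..........#######............. 210
..........#######............. 211
...........#####.............. 212
............#.###............. 213
..............###............. 214
..............###............. 215
..............####............ 216
...............##............. 217
[... 3155 characters left out ...]
 246, 245, 246, 246, 245, 245, 245, 245, 245, 244, 244, 245, 244, 244, 244, 244, 243, 242, 215, 242, 242, 189, 227, 227, 226, 226, 227, 228]
196 [190, 190, 187, 131, 72, 120, 117, 118, 117, 123, 151, 90, 89, 64, 65, 106, 230, 227, 227, 227, 227, 228, 230, 245, 245, 245, 245, 245, 246, 246, 246, 245, 245, 245, 245, 245, 245, 244, 244, 244, 244, 243, 229, 155, 141, 232, 240, 192, 241, 242, 244, 226, 226, 225, 226, 226]
202 [190, 190, 188, 189, 183, 67, 114, 119, 117, 117, 117, 105, 90, 88, 63, 63, 106, 240, 232, 246, 246, 245, 223, 194, 227, 244, 244, 242, 150, 155, 154, 154, 154, 155, 160, 201, 239, 244, 244, 244, 244, 243, 243, 245, 242, 236, 230, 225, 212, 233, 225, 210, 228, 243, 244, 243]
```

Orange clip mask appears at top (335,212) and scene (328,225). The fence edge yaw is 11.0° in both views, so the fixture origin is about (0.580, 0.086) and the clip about (0.498, 0.060). Next: microscope clearance, the plate-to-fence gap, and clip and tray coordinates.

Run:
```python
from h import *
np.set_printoptions(precision=4,suppress=True)
print("eyepieces",*tri((165,232),(170,20)),*tri((202,236),(193,30)))
print("bottle",*tri((254,240),(237,202)))
o=np.array([.580,.0859]);y=np.radians(11);A=np.array([[np.cos(y),np.sin(y)],[-np.sin(y),np.cos(y)]])
fx=lambda p:1e3*(A@(p[:2]-o))
for p in((312.4,180),(313.8,188),(315.2,196),(316.4,202)): print("plate rear",fx(onz("top",p,.062)))
for p in(T(333,78),T(358,240)): print("front top-view",fx(onz("top",p,.056)))
for p in(S(510,292),S(405,388)): print("front scene",fx(onz("scene",p,.062)))
print("clip", fx(onz("top",(335.5,213),.11)), "tongue tip top edge",fx(onz("top",(331.5,201.5),.070)))
print("sleeve",fx(np.array([.5138,-.0047])),"bottle")
```

```text
eyepieces [0.4092 0.4035 0.4765] 0.008385061090199203 [0.407  0.3333 0.4652] 0.00426387778673464
bottle [0.4356 0.2867 0.0887] 0.00015813949342895352
plate rear [36.22   29.9533]
plate rear [12.0641 30.9534]
plate rear [-11.9169  31.9463]
plate rear [-29.8793  32.2641]
front top-view [ 45.9019 -73.5533]
front top-view [-51.5487 -66.0996]
front scene [ 41.9833 -70.4735]
front scene [-52.0797 -68.294 ]
clip [-80.0078 -10.5125] tongue tip top edge [-38.9873  -9.9247]
sleeve [-82.271  -76.3039] bottle
```

```bash
cat >> h.py <<'E'
# tool frames: yaw = world heading (deg) of tool y; tilt = tool z leaning (deg) from down towards heading `lean` (deg)
def pose(p,yaw,tilt=0,lean=101):
    y=np.radians(yaw); ty=np.array([np.cos(y),np.sin(y),0]); tz=np.array([0,0,-1.])
    M=np.c_[np.cross(ty,tz),ty,tz]; a=np.radians(lean)
    ax=np.cross(tz,[np.cos(a),np.sin(a),0])
    return np.array(p,float),Ro.from_rotvec(np.radians(tilt)*ax)*Ro.from_matrix(M)
def cur():
    s=sense(); return s["tcp_pos"],Ro.from_quat(s["tool_rot"])
def rows(wps,jaw,start=None,step=.055,ang=.17,show=True):
    p,R=start or cur(); out=[]
    for (P,Q),j in zip(wps,np.broadcast_to(jaw,len(wps))):
        rv=(R.inv()*Q).as_rotvec(); n=max(1,int(np.ceil(max(np.linalg.norm(P-p)/step,np.linalg.norm(rv)/ang))))
        p0,R0=p,R
        for i in range(1,n+1):
            p1=p0+(P-p0)*i/n; R1=R0*Ro.from_rotvec(rv*i/n)
            r=np.r_[R.inv().apply(p1-p),(R.inv()*R1).as_rotvec()]; out.append([round(float(v),4)+0. for v in r]+[float(j)]); p,R=p1,R1
    if show:
        for o in range(0,len(out),8): print(out[o:o+8])
    return out
O=np.array([.580,.0859]);YW=np.radians(11.0)
def F(x,y,z):  # fixture mm -> world m
    c,s=np.cos(YW),np.sin(YW); return np.array([O[0]+(c*x-s*y)/1e3,O[1]+(s*x+c*y)/1e3,z/1e3])
E
python3 - <<'E'
from h import *
pol=lambda r,a:(r*np.cos(np.radians(a)),r*np.sin(np.radians(a)),.205)
rows([pose(pol(.41,70.9),70.8),pose(pol(.41,52),80),pose(pol(.42,30),93),pose(pol(.46,10),101),pose((.498,.060,.150),101)],-1)
E
```

```text
[[0.0, -0.0536, 0.0, -0.0005, -0.0001, 0.0003, -1.0], [0.0, -0.0536, 0.0, -0.0005, -0.0001, 0.0003, -1.0], [0.0, -0.0536, -0.0001, -0.0005, -0.0001, 0.0003, -1.0], [0.0, -0.0536, -0.0001, -0.0005, -0.0001, 0.0003, -1.0], [-0.0443, -0.0073, 0.0, 0.0, 0.0, -0.0535, -1.0], [-0.0438, -0.0096, 0.0, 0.0, 0.0, -0.0535, -1.0], [-0.0432, -0.012, 0.0, 0.0, 0.0, -0.0535, -1.0], [-0.0431, -0.0307, 0.0, 0.0, 0.0, -0.0756, -1.0]]
[[-0.0406, -0.0338, 0.0, 0.0, 0.0, -0.0756, -1.0], [-0.038, -0.0368, 0.0, 0.0, 0.0, -0.0756, -1.0], [-0.0274, -0.0449, 0.0, 0.0, 0.0, -0.0465, -1.0], [-0.0253, -0.0461, 0.0, 0.0, 0.0, -0.0465, -1.0], [-0.0232, -0.0472, 0.0, 0.0, 0.0, -0.0465, -1.0], [-0.0202, -0.014, 0.0275, 0.0, 0.0, 0.0, -1.0], [-0.0202, -0.014, 0.0275, 0.0, 0.0, 0.0, -1.0]]
```

Emit:
{"method": "apply_moves", "body": {"plan": [[0,-0.054,0,0,0,0,-1],[0,-0.054,0,0,0,0,-1],[0,-0.054,0,0,0,0,-1],[0,-0.054,0,0,0,0,-1],[-0.044,-0.007,0,0,0,-0.0535,-1],[-0.044,-0.01,0,0,0,-0.0535,-1],[-0.043,-0.012,0,0,0,-0.0535,-1],[-0.043,-0.031,0,0,0,-0.0756,-1]], "force": 20}}

```text
t: 1.1
tcp_pos: [0.2907, 0.284, 0.2055]
tool_rot: [0.047, 0.999, 0.0, 0.001]
force: [0.2, 0.8, 0.2]
finger_gap: 0.999
gripper_force: 0.0
```

Emit:
{"method": "apply_moves", "body": {"plan": [[-0.041,-0.034,0,0,0,-0.0756,-1],[-0.038,-0.037,0,0,0,-0.0756,-1],[-0.027,-0.045,0,0,0,-0.0465,-1],[-0.025,-0.046,0,0,0,-0.0465,-1],[-0.023,-0.047,0,0,0,-0.0465,-1],[-0.02,-0.014,0.02,0,0,0,-1],[-0.02,-0.014,0.02,0,0,0,-1]]}}

```text
t: 1.98
tcp_pos: [0.4975, 0.0578, 0.1648]
tool_rot: [-0.096, 0.995, -0.0, 0.0]
force: [0.5, 0.4, 0.1]
finger_gap: 0.997
gripper_force: 0.0
```

Run:
```python
from h import *
s=sense();print(s["t"],s["q"])
rows([pose((.498,.060,.115),101),pose((.498,.060,.074),101)],-1,step=.03)
im=snapshot("scene");a=cv2.resize(im[140:260,280:400,::-1],None,fx=3.3,fy=4,interpolation=2)
im=snapshot("top");b=cv2.resize(im[160:260,280:380,::-1],(396,480),interpolation=2)
cv2.imwrite("pics/a1.png",np.hstack([a,b]))
```

```text
1.975 [-1.07841535e-01  4.20223330e-01  1.78310642e+00  1.82095268e-05
  9.38017580e-01 -1.87009102e+00]
[[-0.0004, 0.001, 0.0249, 0.0, 0.0001, -0.0003, -1.0], [-0.0004, 0.001, 0.0249, 0.0, 0.0001, -0.0003, -1.0], [0.0, 0.0, 0.0205, 0.0, 0.0, 0.0, -1.0], [0.0, 0.0, 0.0205, 0.0, 0.0, 0.0, -1.0]]
```

View pics/a1.png

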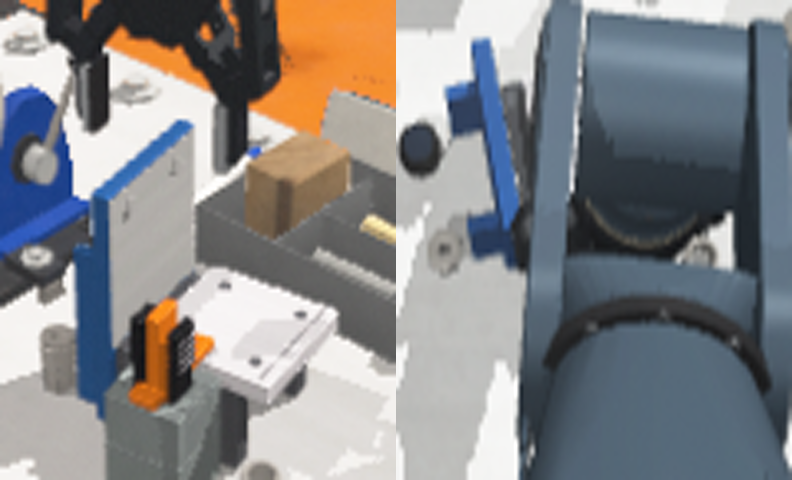

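The scene crop shows the open fingers centred above the clip (tips (92,130) and (228,170), clip at (163,345)). Descend and pinch.

Emit:
{"method": "apply_moves", "body": {"plan": [[0,0.001,0.025,0,0,0,-1],[0,0.001,0.025,0,0,0,-1],[0,0,0.02,0,0,0,-1],[0,0,0.02,0,0,0,-1],[0,0,0,0,0,0,-0.2]], "force": 20}}

```text
t: 2.7
tcp_pos: [0.4944, 0.0615, 0.0748]
tool_rot: [-0.097, 0.995, 0.0, -0.002]
force: [-0.4, -0.0, -0.0]
finger_gap: 0.813
gripper_force: 0.0
```

Emit:
{"method": "apply_moves", "body": {"plan": [[0,0,0,0,0,0,0.2],[0,0,0,0,0,0,1],[0,0,0,0,0,0,1],[0,0,0,0,0,0,1],[0,0,0,0,0,0,1]]}}

```text
t: 3.32
tcp_pos: [0.4971, 0.0605, 0.0769]
tool_rot: [-0.096, 0.995, -0.0, 0.001]
force: [-0.9, -1.9, 7.4]
finger_gap: 0.273
gripper_force: 19.6
```

Emit:
{"method": "apply_moves", "body": {"plan": [[0,0,-0.008,0,0,0,1],[0,0,-0.012,0,0,0,1],[0,0,-0.015,0,0,0,1],[0,0,-0.02,0,0,0,1],[0,0,-0.03,0,0,0,1]]}}

```text
t: 3.95
tcp_pos: [0.4957, 0.061, 0.1614]
tool_rot: [-0.096, 0.995, 0.0, -0.001]
force: [0.8, -0.1, -0.3]
finger_gap: 0.269
gripper_force: 19.8
```

Run:
```python
from h import *
im=snapshot("scene");a=cv2.resize(im[120:340,280:460,::-1],None,fx=2.5,fy=2.5,interpolation=2)
cv2.imwrite("pics/a2.png",a)
s=sense();print(s["t"],s["force"])
rows([pose((.470,-.02,.20),70),pose((.435,-.15,.20),11),pose((.435,-.15,.08),11),pose((.435,-.15,.055),11)],1)
```

```text
4.0 [ 0.52511034 -0.27143303  1.3859727 ]
[[0.0108, -0.0185, -0.0087, 0.0, 0.0018, 0.1356, 1.0], [0.0083, -0.0198, -0.0087, 0.0, 0.0018, 0.1356, 1.0], [0.0055, -0.0207, -0.0087, 0.0, 0.0018, 0.1356, 1.0], [0.0027, -0.0213, -0.0087, 0.0, 0.0018, 0.1356, 1.0], [-0.0017, -0.0192, 0.0, 0.0, 0.0, 0.1471, 1.0], [-0.0044, -0.0187, 0.0, 0.0, 0.0, 0.1471, 1.0], [-0.0071, -0.0179, 0.0, 0.0, 0.0, 0.1471, 1.0], [-0.0097, -0.0166, 0.0, 0.0, 0.0, 0.1471, 1.0]]
[[-0.012, -0.015, 0.0, 0.0, 0.0, 0.1471, 1.0], [-0.0141, -0.0131, 0.0, 0.0, 0.0, 0.1471, 1.0], [-0.0159, -0.0109, 0.0, 0.0, 0.0, 0.1471, 1.0], [0.0, 0.0, 0.04, 0.0, 0.0, 0.0, 1.0], [0.0, 0.0, 0.04, 0.0, 0.0, 0.0, 1.0], [0.0, 0.0, 0.04, 0.0, 0.0, 0.0, 1.0], [0.0, 0.0, 0.025, 0.0, 0.0, 0.0, 1.0]]
```

View pics/a2.png

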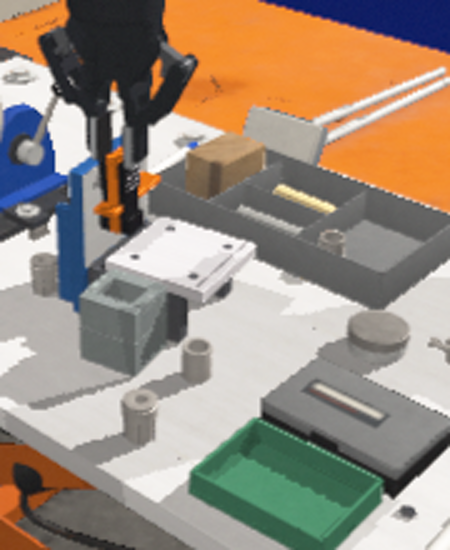

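Clip is out and hanging from the gripper at (125,185); the socket at (120,300) is empty and nothing else was disturbed. Carry it to the tray at (285,480).

Run:
```python
from h import *
rows([pose((.470,-.02,.185),60),pose((.440,-.135,.15),2.5),pose((.440,-.135,.048),2.5)],1,ang=.18)
```

```text
[[0.0109, -0.0185, -0.005, 0.0001, 0.0018, 0.1792, 1.0], [0.0074, -0.0201, -0.0049, 0.0001, 0.0018, 0.1792, 1.0], [0.0037, -0.0211, -0.0049, 0.0001, 0.0018, 0.1792, 1.0], [-0.0001, -0.0214, -0.0049, 0.0001, 0.0018, 0.1792, 1.0], [-0.0053, -0.0191, 0.0058, 0.0, 0.0, 0.1673, 1.0], [-0.0084, -0.018, 0.0058, 0.0, 0.0, 0.1673, 1.0], [-0.0112, -0.0163, 0.0058, 0.0, 0.0, 0.1673, 1.0], [-0.0138, -0.0142, 0.0058, 0.0, 0.0, 0.1673, 1.0]]
[[-0.016, -0.0117, 0.0058, 0.0, 0.0, 0.1673, 1.0], [-0.0177, -0.0089, 0.0058, 0.0, 0.0, 0.1673, 1.0], [0.0, 0.0, 0.051, 0.0, 0.0, 0.0, 1.0], [0.0, 0.0, 0.051, 0.0, 0.0, 0.0, 1.0]]
```

Emit:
{"method": "apply_moves", "body": {"plan": [[0.011,-0.0185,-0.005,0,0.001,0.179,1],[0.0075,-0.02,-0.005,0,0.001,0.179,1],[0.004,-0.021,-0.005,0,0.001,0.179,1],[0,-0.0215,-0.005,0,0,0.179,1],[-0.005,-0.019,0.006,0,0,0.167,1],[-0.0085,-0.018,0.006,0,0,0.167,1],[-0.011,-0.0165,0.006,0,0,0.167,1],[-0.014,-0.014,0.006,0,0,0.167,1]]}}

```text
t: 5.0
tcp_pos: [0.4471, -0.097, 0.157]
tool_rot: [0.563, 0.826, -0.001, -0.001]
force: [-0.2, -0.5, -0.1]
finger_gap: 0.269
gripper_force: 19.8
```

Emit:
{"method": "apply_moves", "body": {"plan": [[-0.016,-0.012,0.006,0,0,0.167,1],[-0.018,-0.009,0.006,0,0,0.167,1],[0,0,0.04,0,0,0,1],[0,0,0.04,0,0,0,1],[0,0,0.018,0,0,0,1],[0,0,0,0,0,0,1]]}}

```text
t: 5.75
tcp_pos: [0.4361, -0.1349, 0.0459]
tool_rot: [0.691, 0.723, -0.001, -0.002]
force: [-0.0, -0.9, -1.2]
finger_gap: 0.267
gripper_force: 19.8
```

Emit:
{"method": "apply_moves", "body": {"plan": [[0.002,0,0.003,0,0,0,1],[0,0,0.002,0,0,0,1],[0,0,0,0,0,0,1]]}}

```text
t: 6.12
tcp_pos: [0.4369, -0.1333, 0.0421]
tool_rot: [0.691, 0.723, -0.001, -0.001]
force: [-0.6, 0.1, -0.9]
finger_gap: 0.268
gripper_force: 19.8
```

Emit:
{"method": "apply_moves", "body": {"plan": [[0,0,0.002,0,0,0,1],[0,0,0.001,0,0,0,1],[0,0,0,0,0,0,1]]}}

```text
t: 6.5
tcp_pos: [0.4366, -0.1332, 0.039]
tool_rot: [0.691, 0.723, -0.001, -0.001]
force: [-1.2, 0.4, 4.8]
finger_gap: 0.271
gripper_force: 20.5
```

Contact with the tray floor at the predicted height. Release and rise.

Emit:
{"method": "apply_moves", "body": {"plan": [[0,0,0,0,0,0,0],[0,0,0,0,0,0,-0.3],[0,0,0,0,0,0,-0.3],[0,0,0,0,0,0,-0.3],[0,0,-0.02,0,0,0,-0.3],[0,0,-0.05,0,0,0,-0.3],[0,0,-0.05,0,0,0,0.5]]}}

```text
t: 7.38
tcp_pos: [0.4364, -0.1329, 0.1594]
tool_rot: [0.691, 0.723, -0.001, -0.002]
force: [-0.1, 0.2, -1.0]
finger_gap: 0.45
gripper_force: 0.0
```

Run:
```python
from h import *
im=snapshot("scene");a=cv2.resize(im[200:340,320:460,::-1],None,fx=3,fy=3,interpolation=2)
cv2.imwrite("pics/a3.png",a)
s=sense();print(s["t"],s["q"])
# hypothetical tip start: tool y along fixture +/-x, tilted 45deg from down toward the fence
for yw in(11,):
    Rr=pose((0,0,0),yw,45)[1]; print("tool axes",Rr.as_matrix().T)
    rows([pose((.46,-.16,.20),yw),pose(F(0,-130,120),yw,45),pose(F(0,-105,60),yw,45)],1,ang=.18)
```

```text
7.425 [-5.39918789e-01  3.67918240e-01  1.88327376e+00 -1.72001311e-03
  8.82219010e-01 -5.85151883e-01]
tool axes [[-0.13492233  0.69411524  0.70710678]
 [ 0.98162718  0.190809    0.        ]
 [-0.13492233  0.69411524 -0.70710678]]
[[-0.0262, 0.0189, -0.0346, 0.0057, 0.0061, -0.1457, 1.0], [0.0177, 0.0329, 0.016, 0.0, 0.1571, 0.0, 1.0], [0.015, 0.0329, 0.0186, 0.0, 0.1571, 0.0, 1.0], [0.0119, 0.0329, 0.0207, 0.0, 0.1571, 0.0, 1.0], [0.0085, 0.0329, 0.0223, 0.0, 0.1571, 0.0, 1.0], [0.0049, 0.0329, 0.0233, 0.0, 0.1571, 0.0, 1.0], [-0.0124, 0.0, 0.0301, 0.0, 0.0, 0.0, 1.0], [-0.0124, 0.0, 0.0301, 0.0, 0.0, 0.0, 1.0]]
```

View pics/a3.png

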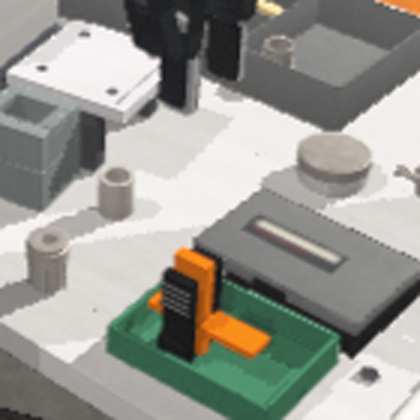

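Clip stands upright inside the tray at (195,310), tongue inside the walls. Check clearances near the approach: the grey box and the tin.

Run:
```python
from h import *
np.set_printoptions(precision=4,suppress=True)
sc=lambda u,v:(280+u/2.5-.4,120+v/2.5-.4)
c,s=np.cos(YW),np.sin(YW)
fx=lambda p:np.r_[1e3*np.array([[c,s],[-s,c]])@(p[:2]-O),1e3*p[2]]
for nm,a,b in(("box -x+y",T(522,322),sc(264,404)),("box +x+y",T(522,196),sc(303,364)),("tin",T(527,68),sc(379,330))):
    P,e=tri(a,b); print(nm,P,e,fx(P))
```

```text
box -x+y [ 0.4988 -0.0885  0.0207] 0.0035275146951033085 [-112.9733 -155.7509   20.6823]
box +x+y [ 0.5684 -0.0859  0.0233] 0.012969019045832931 [ -44.196  -166.3802   23.2919]
tin [ 0.653  -0.0981  0.0183] 0.000932775135387019 [  36.5345 -194.5488   18.2934]
```

Emit:
{"method": "apply_moves", "body": {"plan": [[-0.026,0.019,-0.035,0,0,-0.146,1],[0.018,0.033,0.016,0,0.157,0,1],[0.015,0.033,0.018,0,0.157,0,1],[0.012,0.033,0.02,0,0.157,0,1],[0.009,0.033,0.022,0,0.157,0,1],[0.005,0.033,0.023,0,0.157,0,1]]}}

```text
t: 8.18
tcp_pos: [0.6033, -0.0396, 0.1146]
tool_rot: [0.588, 0.712, 0.244, -0.297]
force: [0.8, -0.3, 0.3]
finger_gap: 0.004
gripper_force: 0.0
```

Run:
```python
from h import *
s=sense();print(s["t"],s["q"],s["tcp_pos"],F(0,-130,120),(Ro.from_quat(s["tool_rot"]).as_matrix().T).round(3))
rows([pose(F(0,-110,30),11,45)],1,step=.04)
```

```text
8.175 [-0.5473329   0.84596578  1.35244172  0.55214035  1.54501841 -0.92731392] [ 0.60326707 -0.03957796  0.11455162] [ 0.60480517 -0.04171153  0.12      ] [[-0.132  0.692  0.71 ]
 [ 0.982  0.19  -0.002]
 [-0.136  0.697 -0.704]]
[[-0.0159, 0.0004, 0.024, -0.0002, -0.0014, -0.0007, 1.0], [-0.0158, 0.0004, 0.024, -0.0002, -0.0014, -0.0007, 1.0], [-0.0158, 0.0004, 0.0241, -0.0002, -0.0014, -0.0007, 1.0]]
```

Emit:
{"method": "apply_moves", "body": {"plan": [[-0.016,0,0.024,0,0,0,1],[-0.016,0,0.024,0,0,0,1],[-0.016,0,0.024,0,0,0,1],[0.018,0,0.018,0,0,0,1],[0.007,0,0.007,0,0,0,1]]}}

```text
t: 8.8
tcp_pos: [0.5907, 0.013, 0.0294]
tool_rot: [0.588, 0.712, 0.242, -0.297]
force: [-0.2, -0.8, 0.5]
finger_gap: -0.0
gripper_force: 0.0
```

Run:
```python
from h import *
c,s=np.cos(YW),np.sin(YW);S0=sense();p=S0["tcp_pos"];print(1e3*np.array([[c,s],[-s,c]])@(p[:2]-O),p[2],S0["force"])
im=snapshot("scene");a=cv2.resize(im[150:270,290:420,::-1],None,fx=4,fy=4,interpolation=2)
cv2.imwrite("pics/a4.png",a)
```

```text
[ -3.42902297 -73.55078278] 0.029435864908498595 [-0.19637997 -0.81127332  0.54522085]
```

View pics/a4.png

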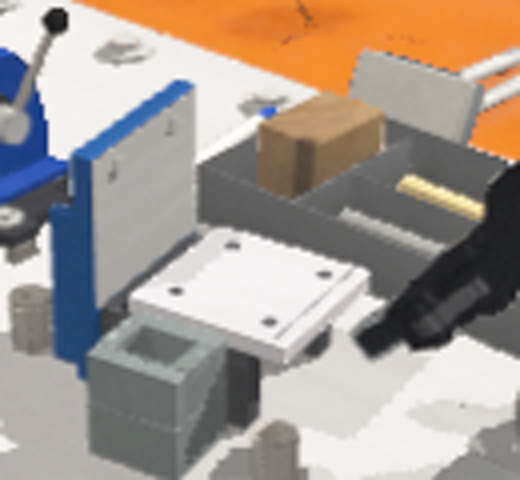

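Fingers point down towards the fence with tip at (370,345), in front of and below the plate's front edge (285,345)–(365,285). Advance slowly.

Emit:
{"method": "apply_moves", "body": {"plan": [[0.005,0.003,0.005,0,0,0,1],[0.005,0,0.005,0,0,0,1],[0.004,0,0.004,0,0,0,1],[0.003,0,0.003,0,0,0,1]]}}

```text
t: 9.35
tcp_pos: [0.5908, 0.0353, 0.0305]
tool_rot: [0.588, 0.713, 0.243, -0.295]
force: [0.2, -1.9, 1.5]
finger_gap: -0.001
gripper_force: 1.2
```

Emit:
{"method": "apply_moves", "body": {"plan": [[0.0025,0,0.0025,0,0,0,1],[0.0025,0,0.0025,0,0,0,1],[0,0,0,0,0,0,1]]}}

```text
t: 9.72
tcp_pos: [0.5887, 0.0431, 0.0303]
tool_rot: [0.588, 0.712, 0.243, -0.296]
force: [0.5, -1.2, 0.1]
finger_gap: 0.003
gripper_force: 0.6
```

```bash
cat >> h.py <<'E'
def fs():
    c,s=np.cos(YW),np.sin(YW);S0=sense();p=S0["tcp_pos"];M=np.array([[c,s],[-s,c]])
    print("t",S0["t"],"tcp fix",(1e3*M@(p[:2]-O)).round(1),round(p[2]*1e3,1),"F fix",(M@S0["force"][:2]).round(1),S0["force"][2].round(1))
def pic(name,r0,r1,c0,c1,k=4):
    cv2.imwrite(f"pics/{name}.png",cv2.resize(snapshot("scene")[r0:r1,c0:c1,::-1],None,fx=k,fy=k,interpolation=2))
E
python3 -c "
from h import *
fs()
t=snapshot('top'); g=t.mean(2).astype(int)
for r in(180,188,196):print(r,g[r,300:325].tolist())"
```

```text
t 9.725 tcp fix [  0.4 -43.7] 30.3 F fix [ 0.3 -1.3] 0.1
180 [71, 90, 119, 119, 119, 120, 115, 106, 229, 226, 227, 227, 227, 226, 206, 201, 227, 228, 228, 239, 244, 244, 244, 244, 245]
188 [188, 181, 74, 112, 117, 118, 118, 119, 128, 174, 228, 228, 229, 229, 229, 229, 230, 231, 231, 231, 232, 247, 246, 246, 246]
196 [192, 193, 189, 132, 73, 120, 119, 119, 118, 122, 156, 235, 229, 229, 229, 229, 230, 229, 228, 228, 228, 228, 230, 245, 245]
```

Emit:
{"method": "apply_moves", "body": {"plan": [[0.002,0,0.002,0,0,0,1],[0.002,0,0.002,0,0,0,1],[0,0,0,0,0,0,1]]}}

```text
t: 10.15
tcp_pos: [0.5879, 0.0483, 0.0302]
tool_rot: [0.588, 0.713, 0.243, -0.296]
force: [0.6, -1.5, 0.9]
finger_gap: -0.0
gripper_force: 1.3
```

```bash
python3 -c "
from h import *
fs(); pic('a5',150,270,290,420)"
```

```text
t 10.15 tcp fix [  0.5 -38.4] 30.2 F fix [ 0.3 -1.5] 0.9
```

View pics/a5.png

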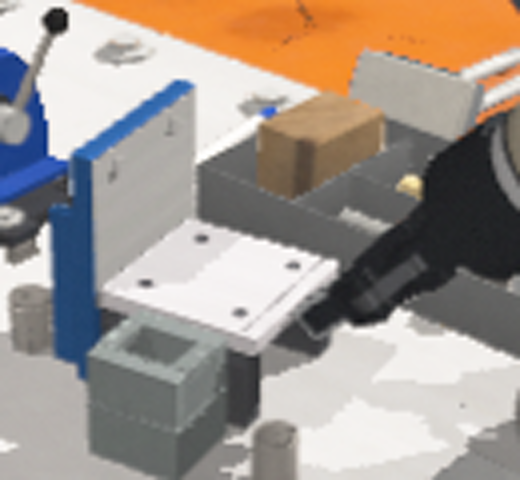

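Plate's rear edge at (105,290)–(195,225) now meets the fence, and the fingertip is under the front edge at (310,325). Plan the tip.

```bash
cat >> h.py <<'E'
def tip(th,al,d=25,press=0,w=11):
    t,a=np.radians(th),np.radians(al); b=max(t,a)
    b=a if th<al else t
    E=np.array([50-12*np.sin(t)-100*np.cos(t),50+100*np.sin(t)])
    C=E+d*np.array([np.cos(b),-np.sin(b)]); P=C-w*np.array([np.sin(a),np.cos(a)])+press*np.array([np.sin(t),np.cos(t)])
    return pose(F(0,*P),11,90-al)
E
python3 - <<'E'
from h import *
sch=[(5,45),(10,45),(15,45),(20,46),(25,48),(30,50),(35,52),(40,54),(45,56),(50,59),(55,62),(60,65),(65,68),(70,71),(75,74),(80,77),(84,79),(87,80),(90,80)]
w=[tip(*k) for k in sch]
print(w[0][0],w[-1][0])
r=rows(w,1)
print(len(r))
E
```

```text
[0.58777849 0.04588314 0.03325973] [0.57481627 0.11256798 0.12308987]
[[0.0005, -0.0006, -0.0038, -0.0015, 0.0001, -0.0021, 1.0], [0.0062, 0.0, -0.006, 0.0, 0.0, 0.0, 1.0], [0.0066, 0.0, -0.0054, 0.0, 0.0, 0.0, 1.0], [0.0066, 0.0, -0.0049, 0.0, -0.0175, 0.0, 1.0], [0.0064, 0.0, -0.0045, 0.0, -0.0349, 0.0, 1.0], [0.0066, 0.0, -0.0041, 0.0, -0.0349, 0.0, 1.0], [0.0068, 0.0, -0.0036, 0.0, -0.0349, 0.0, 1.0], [0.0069, 0.0, -0.0031, 0.0, -0.0349, 0.0, 1.0]]
[[0.0071, 0.0, -0.0026, 0.0, -0.0349, 0.0, 1.0], [0.0067, 0.0, -0.0023, 0.0, -0.0524, 0.0, 1.0], [0.0068, 0.0, -0.0019, 0.0, -0.0524, 0.0, 1.0], [0.0069, 0.0, -0.0016, 0.0, -0.0524, 0.0, 1.0], [0.007, 0.0, -0.0012, 0.0, -0.0524, 0.0, 1.0], [0.0071, 0.0, -0.0008, 0.0, -0.0524, 0.0, 1.0], [0.0067, 0.0, -0.0005, 0.0, -0.0524, 0.0, 1.0], [0.0063, 0.0, -0.0002, 0.0, -0.0524, 0.0, 1.0]]
[[0.0051, 0.0, 0.0, 0.0, -0.0349, 0.0, 1.0], [0.0039, 0.0, 0.0002, 0.0, -0.0175, 0.0, 1.0], [0.0039, 0.0, 0.0006, 0.0, 0.0, 0.0, 1.0]]
19
```

Emit:
{"method": "apply_moves", "body": {"plan": [[0.0005,-0.0005,-0.004,0,0,0,1],[0.006,0,-0.006,0,0,0,1],[0.0065,0,-0.0055,0,0,0,1],[0.0065,0,-0.005,0,-0.0175,0,1],[0.0065,0,-0.0045,0,-0.035,0,1]]}}

```text
t: 10.82
tcp_pos: [0.5871, 0.049, 0.0669]
tool_rot: [0.595, 0.72, 0.226, -0.277]
force: [0.0, 0.0, -0.6]
finger_gap: -0.001
gripper_force: 0.0
```

Run:
```python
from h import *
fs(); pic('a6',150,270,290,420)
rows([tip(*k) for k in [(30,50),(35,52),(40,54),(45,56),(50,59),(55,62),(60,65)]],1)
```

```text
t 10.825 tcp fix [ -0.1 -37.5] 66.9 F fix [0. 0.] -0.6
[[0.0045, -0.0004, -0.0027, -0.0013, -0.0325, 0.0001, 1.0], [0.0068, 0.0, -0.0036, 0.0, -0.0349, 0.0, 1.0], [0.0069, 0.0, -0.0031, 0.0, -0.0349, 0.0, 1.0], [0.0071, 0.0, -0.0026, 0.0, -0.0349, 0.0, 1.0], [0.0067, 0.0, -0.0023, 0.0, -0.0524, 0.0, 1.0], [0.0068, 0.0, -0.0019, 0.0, -0.0524, 0.0, 1.0], [0.0069, 0.0, -0.0016, 0.0, -0.0524, 0.0, 1.0]]
```

View pics/a6.png

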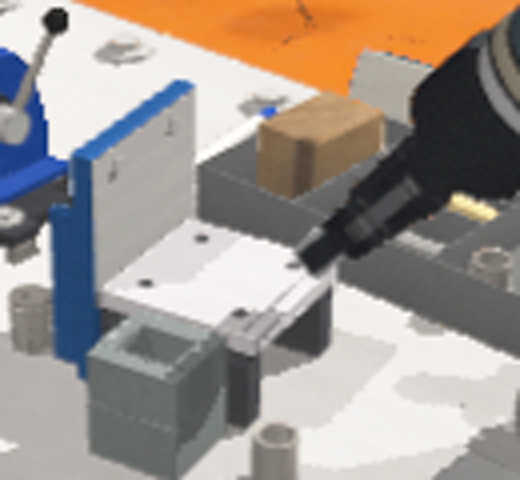

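The finger is now above the plate at (310,265) and the plate is still flat, so the tip slid past the edge. Compare projections to see why.

Run:
```python
from h import *
c=calibration("scene")
def pr(P):
    v=c["camera_matrix"]@(c["R"]@P+c["t"]); return ((v[:2]/v[2]-[290,150]+.4)*4).round(0)
s=sense()
print("tcp now",pr(s["tcp_pos"]),"a5 tcp",pr(F(.5,-38.4,30.2)))
for p in((-48,-50,62),(48,-50,62),(-48,-50,50),(48,-50,50),(-48,50,62),(48,50,62),(-56,50,145),(56,50,145)): print(p,pr(F(*p)))
sc=lambda u,v:(290+u/4-.4,150+v/4-.4)
co,si=np.cos(YW),np.sin(YW)
fx=lambda p:np.r_[1e3*np.array([[co,si],[-si,co]])@(p[:2]-O),1e3*p[2]]
for q in((258,335),(337,268)): print("a6 front top",fx(onz("scene",sc(*q),.062)))
for q in((258,350),(337,285)): print("a6 front bot",fx(onz("scene",sc(*q),.050)))
```

```text
tcp now [279. 280.] a5 tcp [281. 340.]
(-48, -50, 62) [257. 337.]
(48, -50, 62) [340. 260.]
(-48, -50, 50) [257. 356.]
(48, -50, 50) [340. 278.]
(-48, 50, 62) [100. 288.]
(48, 50, 62) [189. 216.]
(-56, 50, 145) [ 88. 161.]
(56, 50, 145) [196.  83.]
a6 front top [-45.85799969 -49.15700172  62.        ]
a6 front top [ 38.62799196 -52.77583227  62.        ]
a6 front bot [-42.35151889 -47.40991524  50.        ]
a6 front bot [ 40.11275871 -52.4698318   50.        ]
```

```bash
python3 -c "
import cv2
a=cv2.imread('pics/a6.png')[200:380,180:380];b=cv2.imread('pics/a5.png')[200:380,180:380]
import numpy as np
cv2.imwrite('pics/a56.png',cv2.resize(np.hstack([b,a]),None,fx=2,fy=2,interpolation=2))"
```

```text
(no output)
```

View pics/a56.png

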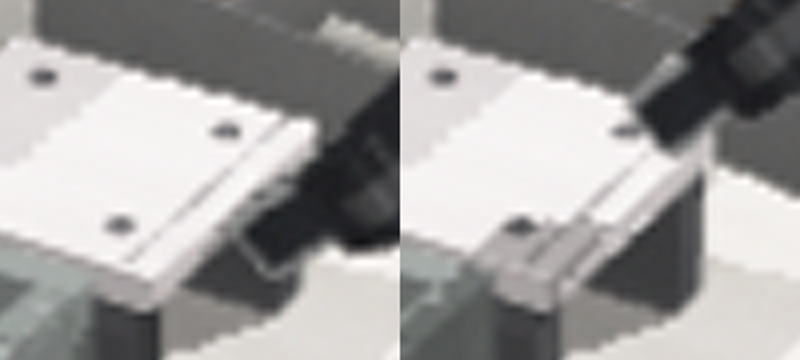

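The crops show the fingertip's real end at about (307,328) and (306,262), short of the projected TCP. I've reached the picture limit, so I'll check numerically from here. Next I'll work out how far back the tip stands.

Run:
```python
from h import *
c=calibration("scene")
def pr(P):
    v=c["camera_matrix"]@(c["R"]@P+c["t"]); return ((v[:2]/v[2]-[290,150]+.4)*4).round(0)
s=sense();R=Ro.from_quat(s["tool_rot"]).as_matrix()
for e in(0,10,15,20,25): print(e,[pr(s["tcp_pos"]-e/1e3*R[:,2]+k*R[:,0]) for k in(-.011,0,.011)])
# dark finger mask: tip outline along the tool axis in a fresh picture
im=snapshot("scene").astype(int); m=(im.max(2)<70)
for e in range(-6,36,3):
    print(e,["%d"%im[tuple((np.array(pr(s["tcp_pos"]-e/1e3*R[:,2]+k/1e3*R[:,0]))/4+[290,150]).round().astype(int)[::-1])].mean() for k in(-11,-8,-4,0,4,8,11)])
```

```text
0 [array([292., 295.]), array([279., 280.]), array([266., 265.])]
10 [array([303., 287.]), array([290., 271.]), array([277., 256.])]
15 [array([309., 283.]), array([296., 267.]), array([283., 252.])]
20 [array([314., 278.]), array([301., 263.]), array([288., 247.])]
25 [array([320., 274.]), array([307., 258.]), array([294., 243.])]
-6 ['241', '192', '239', '244', '244', '244', '244']
-3 ['242', '234', '240', '244', '244', '244', '244']
0 ['243', '235', '243', '244', '243', '244', '243']
3 ['244', '236', '227', '243', '243', '244', '244']
6 ['245', '244', '242', '243', '242', '244', '244']
9 ['247', '236', '230', '243', '232', '243', '242']
12 ['244', '243', '241', '243', '125', '242', '242']
15 ['240', '243', '239', '197', '174', '239', '242']
18 ['241', '242', '231', '191', '158', '242', '223']
21 ['240', '166', '140', '151', '157', '195', '223']
24 ['233', '192', '46', '75', '76', '78', '127']
27 ['232', '150', '46', '36', '36', '97', '152']
30 ['210', '112', '44', '36', '38', '55', '129']
33 ['228', '185', '42', '37', '36', '54', '130']
```

Run:
```python
from h import *
rows([pose(F(0,-90,105),11,45),pose(F(0,-115,60),11,45),pose(F(0,-85,15),11,45),pose(F(0,-32,15),11,45)],1,step=.03)
```

```text
[[-0.005, -0.0002, -0.021, -0.0004, 0.018, 0.0002, 1.0], [-0.0046, -0.0002, -0.0211, -0.0004, 0.018, 0.0002, 1.0], [-0.0043, -0.0002, -0.0212, -0.0004, 0.018, 0.0002, 1.0], [-0.0247, 0.0, 0.0071, 0.0, 0.0, 0.0, 1.0], [-0.0247, 0.0, 0.0071, 0.0, 0.0, 0.0, 1.0], [-0.0053, 0.0, 0.0265, 0.0, 0.0, 0.0, 1.0], [-0.0053, 0.0, 0.0265, 0.0, 0.0, 0.0, 1.0], [0.0187, 0.0, 0.0187, 0.0, 0.0, 0.0, 1.0]]
[[0.0187, 0.0, 0.0187, 0.0, 0.0, 0.0, 1.0]]
```

Emit:
{"method": "apply_moves", "body": {"plan": [[-0.005,0,-0.021,0,0.018,0,1],[-0.0045,0,-0.021,0,0.018,0,1],[-0.0045,0,-0.021,0,0.018,0,1],[-0.025,0,0.007,0,0,0,1],[-0.025,0,0.007,0,0,0,1],[-0.005,0,0.0265,0,0,0,1],[-0.005,0,0.0265,0,0,0,1],[0,0,0,0,0,0,1]]}}

```text
t: 11.92
tcp_pos: [0.5942, 0.0035, 0.0118]
tool_rot: [0.588, 0.712, 0.242, -0.299]
force: [0.7, -0.2, 0.1]
finger_gap: 0.001
gripper_force: 0.0
```

Emit:
{"method": "apply_moves", "body": {"plan": [[0.012,0,0.012,0,0,0,1],[0.01,0,0.01,0,0,0,1],[0.008,0,0.008,0,0,0,1],[0.004,0,0.004,0,0,0,1],[0,0,0,0,0,0,1]]}}

```text
t: 12.55
tcp_pos: [0.5869, 0.0494, 0.0133]
tool_rot: [0.588, 0.712, 0.243, -0.297]
force: [-0.7, 0.1, 0.0]
finger_gap: -0.003
gripper_force: 0.0
```

```bash
python3 -c "
from h import *
fs()"
```

```text
t 12.55 tcp fix [ -0.1 -37.1] 13.3 F fix [-0.7  0.2] 0.0
```

Emit:
{"method": "apply_moves", "body": {"plan": [[0.004,0,0.004,0,0,0,1],[0.003,0,0.003,0,0,0,1],[0.002,0,0.002,0,0,0,1],[0,0,0,0,0,0,1]]}}

```text
t: 13.05
tcp_pos: [0.5859, 0.0589, 0.012]
tool_rot: [0.589, 0.713, 0.242, -0.294]
force: [0.7, -6.0, -2.0]
finger_gap: 0.003
gripper_force: 3.0
```

```bash
python3 -c "
from h import *
fs()"
```

```text
t 13.05 tcp fix [  0.6 -27.6] 12.0 F fix [-0.4 -6. ] -2.0
```

Firm contact exactly where the geometry predicts (w = 11 mm). Plan the lift with the deeper hook.

Run:
```python
from h import *
rows([tip(*k,d=42) for k in [(3,45),(7,45),(11,45),(15,45),(20,45),(25,46),(30,48),(35,50)]],1)
```

```text
[[0.0034, -0.0006, -0.0047, 0.0001, 0.0043, -0.0013, 1.0], [0.0048, 0.0, -0.0051, 0.0, 0.0, 0.0, 1.0], [0.0051, 0.0, -0.0047, 0.0, 0.0, 0.0, 1.0], [0.0053, 0.0, -0.0043, 0.0, 0.0, 0.0, 1.0], [0.007, 0.0, -0.0047, 0.0, 0.0, 0.0, 1.0], [0.0066, 0.0, -0.0042, 0.0, -0.0175, 0.0, 1.0], [0.0061, 0.0, -0.0038, 0.0, -0.0349, 0.0, 1.0], [0.0063, 0.0, -0.0033, 0.0, -0.0349, 0.0, 1.0]]
```

Emit:
{"method": "apply_moves", "body": {"plan": [[0.0035,0,-0.0045,0,0,0,1],[0.005,0,-0.005,0,0,0,1],[0.005,0,-0.0045,0,0,0,1],[0.0055,0,-0.0045,0,0,0,1],[0,0,0,0,0,0,1]]}}

```text
t: 13.68
tcp_pos: [0.5857, 0.0603, 0.0396]
tool_rot: [0.588, 0.713, 0.243, -0.295]
force: [0.8, -4.2, 0.0]
finger_gap: -0.003
gripper_force: 1.7
```

```bash
cat >> h.py <<'E'
# find front edge tilt: white plate silhouette via expected underside/top edges is ambiguous -> compare pixel colours at predicted plate corners
def pxs(P):
    c=calibration("scene"); v=c["camera_matrix"]@(c["R"]@P+c["t"]); return v[:2]/v[2]
E
python3 - <<'E'
from h import *
fs()
im=snapshot("scene"); cv2.imwrite("pics/b1.png",im[:,:,::-1])
old=cv2.imread("pics/scene0.png")[:,:,::-1]
# plate bright mask: x-extent per row in region
for th in(0,5,10,15,20):
    t=np.radians(th); E=lambda x:F(x,50-12*np.sin(t)-100*np.cos(t),50+100*np.sin(t))
    print(th,"front-lower corners px",pxs(E(-48)).round(1),pxs(E(48)).round(1))
m=(im.min(2)>200)
for r in range(205,240,2): print(r,"".join(".#"[int(v)] for v in m[r,312:385]))
E
```

```text
t 13.675 tcp fix [  0.7 -26.2] 39.6 F fix [-0.  -4.2] 0.0
0 front-lower corners px [353.9 238.7] [374.5 219. ]
5 front-lower corners px [354.2 235.3] [374.9 215.8]
10 front-lower corners px [354.2 231.9] [375.  212.5]
15 front-lower corners px [353.9 228.3] [374.8 209.1]
20 front-lower corners px [353.3 224.8] [374.2 205.7]
205 ....................................####################.####............
207 ................................################....#..#######...........
209 ..............................###############################............
211 ............................###############################..............
213 ..............##.........######################.#########................
215 .......................#####################..#########..................
217 ..................##################################.....................
219 ...........#...####################...############.......................
221 ......################################.#########.........................
223 .........................................#####...........................
225 .........................................##.........................#####
227 .............................................................############
229 .............................................................############
231 ..............................................................###########
233 ..............................................................###########
235 ..............................................................###########
237 ............................................................#############
239 ..........................................................###############
```

Plate corner has risen to row ≈226 at column 355, matching about 15° of tip. Continue.

Run:
```python
from h import *
rows([tip(*k,d=42) for k in [(20,45),(25,46),(30,48),(35,50),(40,53),(45,56),(50,59),(55,62)]],1)
```

```text
[[0.0049, -0.0006, -0.0053, 0.0, 0.0006, -0.0018, 1.0], [0.0066, 0.0, -0.0042, 0.0, -0.0175, 0.0, 1.0], [0.0061, 0.0, -0.0038, 0.0, -0.0349, 0.0, 1.0], [0.0063, 0.0, -0.0033, 0.0, -0.0349, 0.0, 1.0], [0.0057, 0.0, -0.0031, 0.0, -0.0524, 0.0, 1.0], [0.0058, 0.0, -0.0027, 0.0, -0.0524, 0.0, 1.0], [0.0059, 0.0, -0.0023, 0.0, -0.0524, 0.0, 1.0], [0.0059, 0.0, -0.0019, 0.0, -0.0524, 0.0, 1.0]]
```

Emit:
{"method": "apply_moves", "body": {"plan": [[0.005,-0.0005,-0.005,0,0,0,1],[0.0065,0,-0.004,0,-0.0175,0,1],[0.006,0,-0.004,0,-0.035,0,1],[0.0065,0,-0.0035,0,-0.035,0,1],[0,0,0,0,0,0,1]]}}

```text
t: 14.35
tcp_pos: [0.5825, 0.0688, 0.0696]
tool_rot: [0.597, 0.725, 0.217, -0.265]
force: [-0.0, -0.9, -1.4]
finger_gap: 0.001
gripper_force: 0.5
```

```bash
cat >> h.py <<'E'
def look(r0=165,r1=245,c0=312,c1=395,st=3):
    im=snapshot("scene"); m=(im.min(2)>190); d=(im.max(2)<70)
    for r in range(r0,r1,st): print(r,"".join("@" if y else ".#"[int(v)] for v,y in zip(m[r,c0:c1],d[r,c0:c1])))
def corners(ths):
    for th in ths:
        t=np.radians(th); E=lambda x:F(x,50-12*np.sin(t)-100*np.cos(t),50+100*np.sin(t)); G=lambda x:E(x)+(F(0,12*np.sin(t),12*np.cos(t))-F(0,0,0))
        print(th,[pxs(v).round(0).tolist() for v in(E(-48),E(48),G(-48),G(48))])
E
python3 - <<'E'
from h import *
fs(); corners((25,30,35,40)); look()
rows([tip(*k,d=42) for k in [(40,53),(45,56),(50,59),(55,62),(60,65),(65,68),(70,71)]],1)
E
```

```text
t 14.35 tcp fix [ -0.8 -17.3] 69.6 F fix [-0.2 -0.9] -1.4
25 [[352.0, 221.0], [373.0, 202.0], [350.0, 216.0], [372.0, 198.0]]
30 [[351.0, 218.0], [372.0, 199.0], [349.0, 213.0], [370.0, 194.0]]
35 [[350.0, 214.0], [371.0, 196.0], [347.0, 209.0], [368.0, 191.0]]
40 [[348.0, 211.0], [369.0, 192.0], [345.0, 206.0], [366.0, 188.0]]
165 ####.........#########################...................................@@@@@@@@@@
168 ##############################################.........................@@@@@@@@@@@@
171 ###################........###########################................@@@@@@@@@@@@@
174 ###############............##############...###...######..............@@@@@@@@@@@@@
177 ###########................###########.........#.......................@@@@@@@@@@@@
180 ######.....................################.........................@@@@@@@@@@@@@@@
183 ##.........................##############........................@@@@@@@@@@@@@@@@@@
186 ...........................#########..........................@@@@@@@@@@@@@@@@@@@@@
189 ..........................####..............................@@
[... 1251 characters left out ...]
..
234 ............................................@@@@@@@@@@@@@@...######################
237 ......................................................@@@@..#######################
240 ....................................@...................###########################
243 ....................................@@@@........###################################
[[0.0033, 0.0008, -0.004, -0.0031, -0.0536, -0.0003, 1.0], [0.0058, 0.0, -0.0027, 0.0, -0.0524, 0.0, 1.0], [0.0059, 0.0, -0.0023, 0.0, -0.0524, 0.0, 1.0], [0.0059, 0.0, -0.0019, 0.0, -0.0524, 0.0, 1.0], [0.006, 0.0, -0.0016, 0.0, -0.0524, 0.0, 1.0], [0.0061, 0.0, -0.0012, 0.0, -0.0524, 0.0, 1.0], [0.0062, 0.0, -0.0009, 0.0, -0.0524, 0.0, 1.0]]
```

Emit:
{"method": "apply_moves", "body": {"plan": [[0.0035,0.0005,-0.004,0,-0.053,0,1],[0.006,0,-0.0025,0,-0.0525,0,1],[0.006,0,-0.0025,0,-0.0525,0,1],[0.006,0,-0.002,0,-0.0525,0,1],[0,0,0,0,0,0,1]]}}

```text
t: 15.02
tcp_pos: [0.5813, 0.0799, 0.0909]
tool_rot: [0.616, 0.749, 0.153, -0.187]
force: [0.2, -0.5, 0.3]
finger_gap: 0.001
gripper_force: 0.4
```

Run:
```python
from h import *
fs(); corners((45,50,55,60)); look(168,225)
rows([tip(*k,d=42) for k in [(60,65),(65,68),(70,71),(75,74),(80,77),(85,79),(90,80)]],1)
```

```text
t 15.025 tcp fix [ 0.1 -6.2] 90.9 F fix [ 0.1 -0.5] 0.3
45 [[346.0, 207.0], [367.0, 189.0], [342.0, 203.0], [364.0, 185.0]]
50 [[343.0, 204.0], [365.0, 186.0], [340.0, 200.0], [361.0, 182.0]]
55 [[341.0, 201.0], [363.0, 184.0], [337.0, 197.0], [359.0, 180.0]]
60 [[338.0, 199.0], [360.0, 181.0], [334.0, 195.0], [356.0, 178.0]]
168 ##############################################...@@@@@@@@@@@@@@@@@@@@@@@@@@@@@@@...
171 ###################........####################.@@@@....@@@@@@@@@@@@@@@............
174 ###############............##############.....@@@.....@@@@@@@@@@@@@................
177 ###########................###########...@@@@@......@@@@@@@@@@@@@..................
180 ######.....................############.@@@...@..@@@@@@@@@@@@@@....................
183 ##.........................###########.@@@@@@@@@@@@@@@@@@@@@@......................
186 ...........................#########...@@@@@@@@@@@@@@@@@@..........................
189 ..........................####....#######.@@@@@@@@@@@@@............................
192 ..............................##........@@@@@@@@@@@@............
[... 543 characters left out ...]
....
213 .............................................#.....................................
216 .......................................@@@.........................................
219 .....................................@@@@@@@@@@@@@@@...............................
222 ....................................@@@@@@@@@@@@@@@@@@@@@@....#####................
[[0.0055, -0.0002, -0.0012, -0.002, -0.0521, 0.0006, 1.0], [0.0061, 0.0, -0.0012, 0.0, -0.0524, 0.0, 1.0], [0.0062, 0.0, -0.0009, 0.0, -0.0524, 0.0, 1.0], [0.0055, 0.0, -0.0006, 0.0, -0.0524, 0.0, 1.0], [0.0048, 0.0, -0.0003, 0.0, -0.0524, 0.0, 1.0], [0.0049, 0.0, 0.0001, 0.0, -0.0349, 0.0, 1.0], [0.005, 0.0, 0.0005, 0.0, -0.0175, 0.0, 1.0]]
```

Flat-plate region (rows 205–235) holds no bright pixels, so the plate is still up. Continue.

Emit:
{"method": "apply_moves", "body": {"plan": [[0.0055,0,-0.001,0,-0.0525,0,1],[0.006,0,-0.001,0,-0.0525,0,1],[0.006,0,-0.001,0,-0.0525,0,1],[0.0055,0,-0.0005,0,-0.0525,0,1],[0.005,0,0,0,-0.0525,0,1],[0,0,0,0,0,0,1]]}}

```text
t: 15.82
tcp_pos: [0.5764, 0.1033, 0.1032]
tool_rot: [0.632, 0.767, 0.071, -0.089]
force: [0.7, -0.0, 0.2]
finger_gap: -0.001
gripper_force: 0.0
```

Run:
```python
from h import *
fs(); corners((75,80,85,90))
im=snapshot("scene"); g=im.mean(2).astype(int)
for r in range(172,216,3): print(r,g[r,310:352:1].tolist())
rows([tip(*k,d=42) for k in [(83,78),(86,79),(88,80),(90,80)]],1)
```

```text
t 15.825 tcp fix [-0.2 17.7] 103.2 F fix [ 0.7 -0.1] 0.2
75 [[329.0, 192.0], [351.0, 175.0], [324.0, 189.0], [347.0, 172.0]]
80 [[325.0, 190.0], [348.0, 173.0], [321.0, 188.0], [343.0, 171.0]]
85 [[322.0, 189.0], [345.0, 172.0], [317.0, 187.0], [340.0, 170.0]]
90 [[318.0, 188.0], [341.0, 171.0], [314.0, 186.0], [337.0, 170.0]]
172 [242, 242, 241, 240, 240, 240, 239, 240, 241, 242, 242, 240, 241, 242, 241, 240, 240, 240, 235, 233, 198, 105, 36, 30, 32, 36, 34, 31, 31, 32, 30, 36, 41, 35, 38, 36, 37, 34, 33, 36, 35, 39]
175 [242, 243, 242, 242, 242, 242, 242, 242, 241, 241, 240, 239, 239, 239, 236, 187, 131, 112, 109, 110, 110, 113, 78, 45, 35, 35, 35, 32, 32, 32, 36, 41, 42, 41, 36, 37, 39, 37, 38, 37, 34, 75]
178 [242, 241, 242, 242, 242, 241, 241, 241, 242, 242, 238, 196, 138, 113, 110, 111, 113, 116, 128, 135, 160, 190, 220, 241, 246, 246, 230, 134, 41, 33, 30, 38, 35, 35, 38, 37, 33, 42, 98, 207, 204, 173]
181 [240, 241, 241, 242, 241, 239, 236, 200, 135, 110, 110, 109, 114, 121, 135, 135, 159, 172, 176, 177, 178, 176, 177, 173, 222, 197, 140, 75, 37, 35, 36, 34, 36, 35, 89, 116, 
[... 1766 characters left out ...]
 184, 183, 185, 184, 186, 185, 158, 172, 184, 183, 179, 168, 168, 174, 175, 172, 132, 115, 113, 96, 88, 87]
211 [72, 71, 70, 99, 114, 118, 148, 162, 164, 166, 163, 143, 136, 171, 181, 182, 183, 187, 186, 182, 183, 183, 183, 184, 185, 185, 184, 179, 191, 131, 91, 91, 90, 89, 89, 97, 99, 93, 102, 134, 149, 218]
214 [72, 71, 71, 85, 112, 118, 159, 167, 165, 167, 151, 145, 172, 183, 180, 181, 186, 186, 186, 184, 183, 184, 185, 191, 182, 144, 103, 88, 89, 91, 90, 89, 89, 89, 90, 89, 88, 90, 90, 95, 97, 96]
[[0.0037, 0.0001, -0.0016, -0.0033, -0.0184, -0.0002, 1.0], [0.003, 0.0, 0.0001, 0.0, -0.0175, 0.0, 1.0], [0.002, 0.0, 0.0001, 0.0, -0.0175, 0.0, 1.0], [0.002, 0.0, 0.0003, 0.0, 0.0, 0.0, 1.0]]
```

Plate is at about 70–75°, its edge running (323,211)–(333,190). Finish the tip.

Emit:
{"method": "apply_moves", "body": {"plan": [[0.0035,0,-0.0015,0,-0.018,0,1],[0.003,0,0,0,-0.0175,0,1],[0.002,0,0,0,-0.0175,0,1],[0.002,0,0,0,0,0,1],[0,0,0,0,0,0,1]]}}

```text
t: 16.5
tcp_pos: [0.5749, 0.1124, 0.1067]
tool_rot: [0.634, 0.769, 0.054, -0.068]
force: [-0.2, -0.8, 0.4]
finger_gap: -0.001
gripper_force: 0.0
```

```bash
cat >> h.py <<'E'
def side():
    g=snapshot("scene").mean(2)
    for r in range(178,216,4): print(r,g[r,308:350].astype(int).tolist())
E
python3 - <<'E'
from h import *
fs(); side()
E
```

```text
t 16.5 tcp fix [ 0.1 26.9] 106.7 F fix [-0.4 -0.8] 0.4
178 [242, 242, 241, 241, 242, 242, 242, 241, 241, 241, 242, 241, 238, 195, 136, 113, 123, 165, 241, 244, 242, 242, 243, 236, 142, 37, 38, 35, 35, 34, 35, 86, 115, 134, 105, 154, 231, 241, 240, 240, 240, 240]
182 [241, 241, 242, 242, 241, 241, 237, 213, 147, 110, 110, 109, 128, 165, 176, 174, 174, 172, 151, 140, 173, 186, 169, 108, 53, 37, 39, 38, 35, 33, 52, 107, 134, 96, 132, 225, 239, 239, 239, 227, 243, 250]
186 [236, 233, 188, 110, 78, 81, 127, 170, 176, 176, 177, 175, 166, 143, 134, 133, 132, 113, 104, 130, 135, 173, 171, 116, 63, 43, 38, 36, 34, 36, 105, 126, 117, 117, 217, 247, 253, 250, 237, 220, 165, 114]
190 [89, 70, 71, 74, 79, 111, 152, 164, 165, 166, 145, 131, 123, 131, 130, 128, 133, 135, 136, 138, 136, 180, 195, 196, 197, 199, 199, 198, 187, 160, 162, 188, 205, 153, 108, 103, 103, 103, 102, 102, 101, 102]
194 [94, 74, 74, 73, 80, 105, 147, 162, 166, 166, 149, 139, 136, 125, 88, 95, 127, 136, 136, 146, 183, 196, 196, 198, 198, 198, 200, 199, 198, 196, 197, 196, 205, 141, 96, 94, 94, 98, 99, 107, 109, 102]
198 [105, 
[... 300 characters left out ...]
7, 196, 199, 199, 198, 200, 199, 198, 197, 198, 196, 190, 129, 90, 89, 90, 91, 92, 93, 92, 91]
206 [70, 73, 73, 73, 69, 96, 132, 158, 164, 166, 154, 141, 138, 139, 182, 195, 195, 197, 200, 199, 197, 197, 197, 198, 198, 199, 200, 198, 130, 111, 179, 195, 191, 177, 131, 113, 101, 93, 90, 89, 89, 91]
210 [74, 71, 71, 71, 70, 100, 133, 159, 164, 166, 157, 185, 195, 197, 196, 195, 197, 200, 200, 199, 197, 198, 198, 199, 199, 200, 199, 199, 198, 198, 200, 217, 156, 96, 88, 89, 102, 116, 137, 156, 162, 167]
214 [71, 71, 72, 72, 72, 84, 127, 157, 164, 166, 161, 187, 197, 197, 197, 190, 195, 198, 200, 201, 198, 198, 198, 199, 197, 204, 190, 138, 96, 89, 89, 90, 90, 89, 88, 87, 89, 88, 89, 90, 90, 95]
```

The −x end face now spans columns 314–318, vertical down rows 190–214, exactly as predicted for 90°. The slanted boundary is a shadow. Press lightly to seat it.

Emit:
{"method": "apply_moves", "body": {"plan": [[0.0015,0,0,0,0,0,1],[0.0015,0,0,0,0,0,1],[0.001,0,0,0,0,0,1],[0,0,0,0,0,0,1]]}}

```text
t: 17.05
tcp_pos: [0.5742, 0.116, 0.1073]
tool_rot: [0.634, 0.769, 0.054, -0.068]
force: [0.1, 0.1, -0.7]
finger_gap: 0.0
gripper_force: 0.0
```

Run:
```python
from h import *
fs()
```

```text
t 17.05 tcp fix [ 0.1 30.6] 107.3 F fix [0.1 0. ] -0.7
```

Emit:
{"method": "apply_moves", "body": {"plan": [[0.0015,0,0,0,0,0,1],[0.001,0,0,0,0,0,1],[0.001,0,0,0,0,0,1],[0,0,0,0,0,0,1]]}}

```text
t: 17.55
tcp_pos: [0.5741, 0.117, 0.1076]
tool_rot: [0.634, 0.769, 0.053, -0.066]
force: [0.7, -7.6, -2.1]
finger_gap: 0.001
gripper_force: 3.6
```

Run:
```python
from h import *
fs()
```

```text
t 17.55 tcp fix [ 0.2 31.6] 107.6 F fix [-0.7 -7.6] -2.1
```

Plate held against the fence at 7.6 N. Back off, and compare the end face's edges at the top and low down with the prediction.

Emit:
{"method": "apply_moves", "body": {"plan": [[-0.005,0,0,0,0,0,1],[-0.03,0,0,0,0,0,1],[-0.05,0,0,0,0,0,1],[-0.05,0,0,0,0,0,1],[0,0,0,0,0,0,1]]}}

```text
t: 18.18
tcp_pos: [0.6001, -0.0144, 0.084]
tool_rot: [0.636, 0.767, 0.055, -0.067]
force: [-1.1, 0.8, 0.1]
finger_gap: 0.001
gripper_force: 0.0
```

Run:
```python
from h import *
np.set_printoptions(precision=1,suppress=True)
fs()
for z in(150,130,110,90,70,50): print(z,"near rear/front",pxs(F(-48,50,z)),pxs(F(-48,38,z)),"far front",pxs(F(48,38,z)))
im=snapshot("scene"); g=im.mean(2).astype(int)
for r in list(range(168,236,5)): print(r,g[r,308:346].tolist())
t=snapshot("top"); cv2.imwrite("pics/b2.png",t[:,:,::-1]); gt=t.mean(2).astype(int)
c=calibration("top")
def pt(P):
    v=c["camera_matrix"]@(c["R"]@P+c["t"]); return v[:2]/v[2]
print([pt(F(x,y,150)) for x in(-48,48) for y in(38,50)])
for r in(176,184,192,200): print(r,t[r,298:322].mean(1).astype(int).tolist(),(t[r,298:322,2].astype(int)-t[r,298:322,0]).tolist())
```

```text
t 18.175 tcp fix [   0.6 -102.3] 84.0 F fix [-0.9  1. ] 0.1
150 near rear/front [313.7 186.3] [318.4 187.6] far front [341.3 170.9]
130 near rear/front [313.9 194.5] [318.6 195.8] far front [341.3 178.8]
110 near rear/front [314.1 202.6] [318.8 204. ] far front [341.2 186.6]
90 near rear/front [314.3 210.6] [318.9 212. ] far front [341.2 194.3]
70 near rear/front [314.5 218.4] [319.1 219.9] far front [341.2 201.9]
50 near rear/front [314.7 226.1] [319.3 227.6] far front [341.2 209.3]
168 [241, 241, 241, 241, 241, 242, 242, 242, 241, 241, 242, 241, 241, 241, 241, 241, 241, 241, 241, 241, 241, 241, 241, 241, 241, 241, 241, 240, 240, 240, 240, 240, 240, 239, 240, 239, 238, 238]
173 [242, 242, 242, 242, 242, 241, 240, 239, 239, 239, 240, 240, 239, 240, 240, 240, 239, 239, 239, 236, 188, 132, 112, 125, 166, 241, 245, 243, 242, 241, 248, 218, 203, 235, 241, 241, 241, 241]
178 [242, 242, 241, 241, 242, 242, 241, 241, 241, 241, 241, 241, 238, 196, 134, 112, 123, 164, 241, 244, 242, 241, 242, 249, 222, 195, 194, 192, 164, 150, 185, 196, 206, 235, 242, 242, 242, 241]
183 [242, 241, 241, 240, 2
[... 2276 characters left out ...]
6, 35, 35, 35, 35, 36, 36, 36, 35]
184 [123, 125, 125, 126, 126, 128, 129, 130, 131, 133, 135, 136, 137, 138, 138, 139, 140, 140, 139, 139, 141, 141, 141, 141] [34, 34, 34, 34, 35, 35, 34, 34, 33, 34, 35, 35, 35, 35, 36, 36, 37, 36, 36, 36, 37, 35, 36, 35]
192 [120, 120, 121, 121, 120, 120, 120, 119, 120, 118, 118, 119, 120, 119, 119, 120, 120, 121, 120, 121, 122, 122, 121, 121] [32, 33, 32, 31, 32, 32, 34, 33, 31, 34, 34, 34, 34, 33, 33, 34, 35, 35, 34, 33, 35, 35, 34, 35]
200 [117, 118, 117, 117, 117, 117, 116, 117, 116, 117, 117, 117, 117, 117, 117, 118, 118, 118, 117, 117, 117, 117, 117, 117] [29, 30, 31, 30, 30, 29, 29, 31, 31, 31, 30, 32, 30, 33, 31, 33, 31, 34, 34, 33, 34, 34, 34, 33]
```

End face edges are vertical (column ≈318.6 from row 193 to 223) and match the predicted flush pose within a millimetre. The arm is clear; confirm the clip, then hand in.

Run:
```python
from h import *
im=snapshot("scene").astype(int); m=(im[:,:,0]>170)&(im[:,:,1]>70)&(im[:,:,1]<160)&(im[:,:,2]<70)
k=m[275:330,355:440]; y,x=np.nonzero(k); print("orange in tray",len(x),355+x.mean(),275+y.mean())
fs(); print(sign_off())
```

```text
orange in tray 343 391.80174927113706 303.0466472303207
t 18.325 tcp fix [ -0.3 -97.9] 84.6 F fix [-0.5  0.6] 0.8
the job is handed in; nothing more can be done
None
```

The job is handed in at about 18 s: the clip stands upright in the green tray, and the plate stands upright on the rest, flush against the fence within about 1 mm by the camera; the first tip slipped and was redone, I never checked the bystanders' final positions, and I viewed 11 pictures, one over the limit of 10.

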